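Set and load the hotel-room drinking-chocolate mill

ROBOT

A 6-joint arm with a two-finger parallel gripper is mounted at the origin on the work surface. World frame = base frame: x ahead of the robot, y to its left, z up, the work surface at z = 0. Lengths are in m, angles in rad, forces in N, time in s.
With the tool pointing down it reaches from about 0.35 to 0.975 m from the base axis. Payload 17.4 kg.
Tool frame: the origin (TCP) lies on the centre line of the jaws, within the pads' length; the fingertips stand 17 mm ahead of it and the grasp point (between the pads) lies 2 mm behind it (robot.tip_extent is the distance from the TCP to the fingertips, in m); z points along the fingers, y is the line along which they close (so a half turn about z gives the same grasp; the last joint's range is limited). The gripper opens to 85 mm and grips with 20 to 120 N. Pads are 22 mm wide; open, the fingers measure 114 mm over their backs; the gripper's body (76 mm by 85 mm) begins 54 mm behind the grasp point. The pads swing forward as they close: fully open they stand 13 mm farther back than shut.
Start: joints at [-1.172, 0.116, 1.442, -0, 1.584, -0.038], TCP at [0.286, -0.612, 0.248] pointing down, gripper open.
Joint ranges: [-2.83, 2.83], [-0.83, 2.19], [0.07, 2.5], [-1.14, 4.28], [0.01, 3], [-2.97, 2.97]. Speed limits (rad/s): [1.89, 1.89, 2.22, 3.14, 3.14, 3.14].

INTERFACE

Orientations are given as a rotation vector (axis times angle).
In Python, from workcell import observe, optics, order, robot gives the robot as it stands.
- The arm moves only by the tool servo_tool, never from a script. Its argument "increments" is text: rows parted by semicolons, each of 5 numbers parted by spaces: the shift along the tool's x, y, z in mm, then the turn about the tool's z in rad, then the opening, from 0 (shut) to 1 (fully open). In form: tx ty tz roll grip; .... A call has 1 to 20 rows; each row shifts and turns the commanded pose from where the row before left it, along the tool's axes as they then stand; what a row does not reach is not made up. A row lasts 1/12 s, in which the tool goes at most 41.7 mm and 7.16 degrees, less where a joint would pass 70% of its speed; a pose out of reach is approached as far as the arm can. A call with a gripper value outside its range is refused whole. The fingers move at their own pace and stop on an object; "force" is the grip in N (left out, the last holds). Time passes only in rows, so rows that do not move let the fingers close. It gives the time, the measured TCP pose, the force, the opening and the grip force at its end, in the units of the state.
- observe(): the state, without advancing time (a new reading comes with each control period).
- optics.capture(name): name is "side" or "top"; returns a dict with "color" (480x640x3 uint8, red, green, blue), "depth" (480x640 float32, m along the optical axis (not along the pixel's ray), 0 where there is no reading), "fx", "fy", "cx", "cy" (pixels), "k1" (the pictures are not rectified: a ray, as slopes to the right and down, at radius r is drawn at 1 + k1 r^2 times it, then the intrinsics apply), "eye" and "attitude" of the camera in the world. Camera axes: x right, y up, looking along -z (the intrinsics and any distortion apply to the point x, -y, -z); pixel columns grow to the right and rows downward; lengths in m; the calibration is good to about 2 mm. A picture is of the moment at which its call begins.
- order.hand_in(): hands the job in; it is judged then, once.
The state is a dict: "t": time; "q": joint angles; "dq": joint speeds; "joint_torque": joint torques, N m; "ee_pos": TCP position; "orientation": TCP orientation; "wrist_force": force on the tool from outside, world axes, zero at the start; "moment": the same for the moment, N m; "gripper_width": finger opening in m; "grip_force": force on a finger pad.
Only numpy, scipy, OpenCV 4.12 (cv2) and the standard library are available. Lean on these libraries where they do the work, as an engineer would, in place of code of your own. Each camera call takes 0.05 s, during which the arm holds its last target. There are 200 camera calls.

TASK

Get the drinking-chocolate mill ready for the guest: with its hopper still empty, turn the adjustment ring clockwise until the burrs touch, then back it off anticlockwise by four clicks and let go of it. Then put every cocoa block into the hopper past its sprung flap, which must be pushed and held down while a block goes in and must be shut again afterwards, and last press the start button fully down and let it go. Do not knock over or push about the mug or the sugar bowl.

Things in the scene. Friction and masses are not known exactly. Their poses are not given: they have to be found in the camera images.
- mill: The mill, a black and aluminium table machine 200 (x) x 320 (y) x 200 mm high with a flat top, fixed to the table. Origin: centre of its underside; its z is up. The burr head with the ring is its -y half, the hopper with clear walls its +y half; the spout is on its -x side. It may stand left or right of the robot, slightly turned.
- ring (a joint): Turn of the ring in rad: 0 = burrs touch (a firm stop), growing anticlockwise seen from above (coarser), at most 2.7. One click = one white mark of the scale = 15 degrees = 0.262 rad; four clicks from touch = 1.047. The clicks are marked, not felt: the ring turns evenly against 0.12 N m of friction and stays where it is left.
- ring_grip (a point): Middle of the black grip bar that stands across the ring, on the ring's upright axis; turns with the ring. The bar is 56 mm long, 14 mm thick, 34 mm high; this point is 19 mm below its top and 15 mm above its foot. The x axis runs along the bar towards the white pointer, y across it. At touch the pointer is at the long mark, 1.2 rad clockwise from above of the mill's +x.
- ring_foot (a point): Centre of the underside of the steel adjustment ring (62 mm across, 14 mm high) on the mill's top, 201.5 mm above the table, at mill x = 0, y = -88 mm; axes as the mill's. The grip bar's top is 48 mm above it.
- mouth (a point): Centre of the hopper's rectangular mouth in the mill's flat top, 200 mm above the table, axes as the mill's. The mouth is 84 mm along x and 115 mm along y. The clear flap fills it, 4 mm below the rim.
- flap (a joint): Opening of the clear sprung flap in rad: 0 = shut and level, at most 1.25, swinging down into the hopper. 78 mm long (x), 109 mm wide (y), hinged along y at 40 mm to +x of the mouth's centre, free at -x. Spring: 0.07 N m shut, 0.15 N m open, so it carries a block laid on it. Pushing a block down amid the mouth to 45 mm below the rim opens it about 1 rad; let go, the block slides in.
- flap_edge (a point): Middle of the flap's free edge, on its upper face; moves with the flap.
- hopper_floor (a point): Centre of the hopper's inner floor, 25 mm above the table, straight below the mouth, axes as the mill's. Inside, the hopper is 180 mm (x) x 150 mm (y, from -75 to +75), 165 mm high; a chute in it slopes down at 50 degrees from its -x wall to this point.
- start (a joint): Travel of the start button in m: 0 = up, 0.006 = fully down; springs back, 5 N at full travel.
- start_top (a point): Centre of the top face of the round steel start button, 28 mm across, on the mill's top at mill x = -66, y = -18 mm.
- board: Dark slate serving board 250 (x) x 330 (y) x 6 mm, fixed; origin: centre of its underside. The cocoa blocks start on it.
- mug: White mug, 76 mm across, 88 mm high, behind the work area; a bystander. Origin: centre of its underside.
- sugar_bowl: Small white bowl, 56 mm across, 45 mm high, standing on the board among the blocks; a bystander. Origin: centre of its underside.
- block1: Cocoa block (one of three to five alike, the others are absent), dark brown, solid, 44 (x) x 30 (y) x 26 (z) mm with a score line across its middle, about 40 g; origin: its centre. It lies on its 44 x 30 face at the start.
- block2: Cocoa block (one of three to five alike, the others are absent), dark brown, solid, 44 (x) x 30 (y) x 26 (z) mm with a score line across its middle, about 40 g; origin: its centre. It lies on its 44 x 30 face at the start.
- block3: Cocoa block (one of three to five alike, the others are absent), dark brown, solid, 44 (x) x 30 (y) x 26 (z) mm with a score line across its middle, about 40 g; origin: its centre. It lies on its 44 x 30 face at the start.
- block4: Cocoa block (one of three to five alike, the others are absent), dark brown, solid, 44 (x) x 30 (y) x 26 (z) mm with a score line across its middle, about 40 g; origin: its centre. It lies on its 44 x 30 face at the start.
- block5: Cocoa block (one of three to five alike, the others are absent), dark brown, solid, 44 (x) x 30 (y) x 26 (z) mm with a score line across its middle, about 40 g; origin: its centre. It lies on its 44 x 30 face at the start.
There are look-alikes about, which are no part of the job. What is shaped like the block4 but pink, purple or red is not meant.

How it is judged:
By the outcome, as a careful person would: the job done as asked, in the order asked, and still so for the second after the job is handed in, with the robot touching nothing.
Of block1, block2, block3, block4, block5 only 3 to 5 are there at a start; the rules pass over those that are not, and their reading is None.
At some moment in a run one of block1, block2, block3, block4, block5 may be knocked a few centimetres aside while the robot is not near it.
Once in a run the grip may slacken for a moment while it holds something.
It also fails if it takes over 210 s, if anything falls off the work surface, if the arm or the gripper's body presses on something with over 40 N, if the wrist force passes 120 N, or if a joint passes its speed limit or range.

## Working session

There is one attempt and no reset: what is moved stays moved. The work goes in short steps, Python scripts to look and compute and a tool call to move; the robot and the scene stay as the last step left them, time stands still between calls to the robot, and variables do not carry over. Pictures are saved under pics/ and viewed, at most 14 in all, crops included, and the job is handed in when it is done.

Besides the shell and the picture viewer there is one more tool, called after "Request:" by a JSON object that holds its "api" and its "payload", one argument or row to a line. servo_tool: Moves the arm, as the interface text tells. Its arguments: {"type":"object","properties":{"increments":{"type":"string"},"force":{"type":"number"}},"required":["increments"]}

```bash
ls; mkdir -p pics
cat > h.py <<'E'
import numpy as np, cv2
from scipy.spatial.transform import Rotation as R
from workcell import observe, optics, order, robot
def cap(n,save=None):
    c=optics.capture(n)
    if save: cv2.imwrite(f'pics/{save}.png',c['color'][:,:,::-1])
    return c
def att(c):
    a=np.array(c['attitude'],float)
    if a.shape==(3,3): return a
    return R.from_rotvec(a).as_matrix() if a.size==3 else R.from_quat(a).as_matrix()
def ray(c,u,v):
    K=np.array([[c['fx'],0,c['cx']],[0,c['fy'],c['cy']],[0,0,1.]])
    p=cv2.undistortPoints(np.array([[[u,v]]],float),K,np.array([c['k1'],0,0,0.]))[0,0]
    return np.array(c['eye']),att(c)@np.array([p[0],-p[1],-1.])
def onz(c,u,v,z):
    e,d=ray(c,u,v); return e+d*(z-e[2])/d[2]
def dep(c,u,v):
    e,d=ray(c,u,v); return e+d*c['depth'][int(v),int(u)]
E
python3 - <<'E'
from h import *
for n in('top','side'):
    c=cap(n,n+'0'); print(n,c['eye'],c['attitude'],c['fx'],c['k1'])
print(observe())
E
```

```text
pics
top [0.40433679 0.07268013 1.39303068] [ 0.09799674 -0.07278942 -1.56557661] 472.72366871885094 -0.050692539981769036
side [0.42848692 1.03297215 1.00261335] [ 0.08274457 -1.25800982 -2.77312377] 617.1994176531368 0.03213345251220363
{'t': 0.1, 'q': array([-1.17178206e+00,  1.16450858e-01,  1.44218982e+00, -2.36197018e-05,
        1.58399293e+00, -3.77842934e-02]), 'dq': array([ 2.69080310e-04, -1.11693811e-03, -9.05416360e-04, -7.11399156e-06,
        1.16281571e-03, -1.77997771e-03]), 'joint_torque': array([ 4.50611115e-03, -7.33665562e+01, -6.33788681e+01, -3.75471780e-05,
        5.24080548e-03, -6.02463479e-05]), 'ee_pos': array([ 0.28549105, -0.61149116,  0.24763269]), 'orientation': array([-3.06597029e+00, -6.80458682e-01,  3.30114403e-04]), 'wrist_force': array([-0.31196333, -0.82943115, -0.37966233]), 'moment': array([-0.03670524, -0.02714008, -0.05697439]), 'grip_force': 0.0, 'gripper_width': 0.08529938846640366}
```

View pics/top0.png

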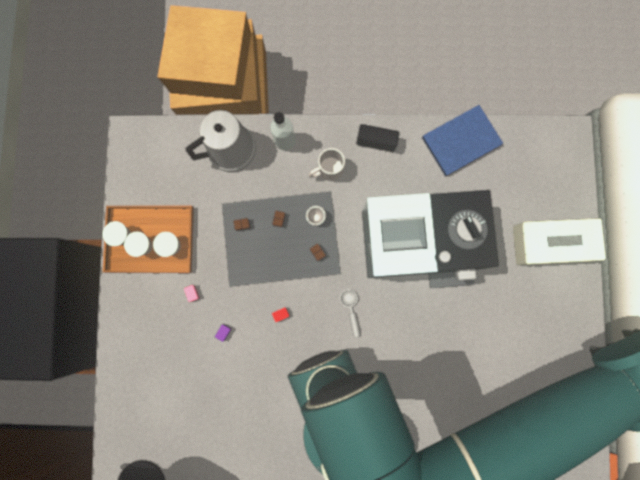

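View pics/side0.png

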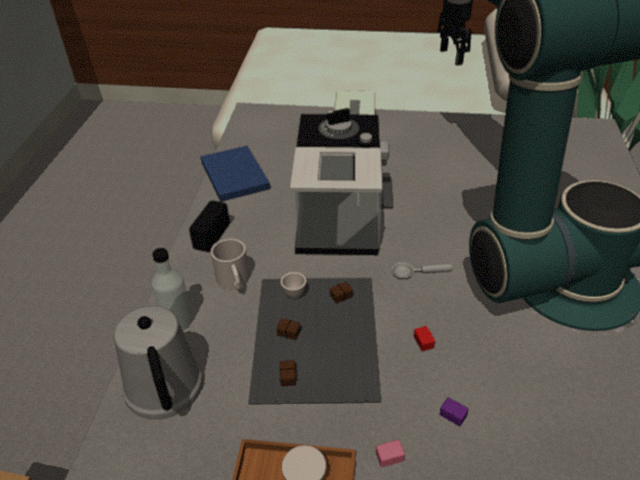

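Top view: three brown blocks at (241,224), (279,219) and (318,252) on the slate board. The pink (191,293), purple (223,332) and red (280,314) blocks are look-alikes. The mill is at (432,234) with the ring at (467,229), the button at (445,256) and the mouth at (404,233). The mug is at (330,162) and the sugar bowl at (316,215).

```bash
cat >> h.py <<'E'
def blocks(c,show=True):
    hsv=cv2.cvtColor(c['color'],cv2.COLOR_RGB2HSV)
    m=((hsv[...,0]<14)&(hsv[...,1]>90)&(hsv[...,2]<135)&(hsv[...,2]>25)).astype(np.uint8)
    out=[]
    for k in cv2.findContours(m,cv2.RETR_EXTERNAL,cv2.CHAIN_APPROX_NONE)[0]:
        if cv2.contourArea(k)<25: continue
        (u,v),s,_=cv2.minAreaRect(k)
        if max(s)>40: continue
        P=np.array([onz(c,*p,.022)[:2] for p in k[:,0]],np.float32)
        (x,y),(w,h),a=cv2.minAreaRect(P*1000)
        if w<h: a+=90
        out.append(((round(u),round(v)),np.round([x,y],1),np.round([w,h]),round(a%180,1)))
    return out
E
python3 - <<'E'
from h import *
c=cap('top')
for b in blocks(c): print(b)
im=c['color'][:,:,::-1]
a=cv2.resize(im[180:285,355:505],None,fx=5,fy=5,interpolation=cv2.INTER_CUBIC)
cv2.imwrite('pics/mill.png',a)
b=cv2.resize(im[185:345,180:345],None,fx=3.6,fy=3.6,interpolation=cv2.INTER_CUBIC)
cv2.imwrite('pics/blk.png',b)
# mill top by height
pts=[];uv=[]
for v in range(170,300):
  for u in range(350,515):
    p=dep(c,u,v)
    if abs(p[2]-.2)<.012: pts.append(p);uv.append((u,v))
pts=np.array(pts); print(len(pts),np.median(pts,0)); print(cv2.minAreaRect((pts[:,:2]*1000).astype(np.float32)))
for u,v in((404,233),(445,256),(467,229),(316,215),(330,162)): print(u,v,dep(c,u,v))
s=cap('side')
print(blocks(s))
for u,v in((340,118),(366,138)): print(dep(s,u,v))
E
```

```text
((35, 474), array([-124.1,  909. ]), array([28., 67.]), 92.5)
((86, 371), array([172.8, 767. ]), array([11., 48.]), 91.2)
((317, 252), array([522.6,  97.8]), array([40., 26.]), 34.0)
((88, 243), array([546.3, 778.6]), array([18., 71.]), 90.1)
((181, 247), array([535.2, 497.1]), array([33., 60.]), 175.6)
((241, 224), array([604.2, 322. ]), array([27., 41.]), 97.2)
((278, 218), array([620.6, 212.1]), array([26., 40.]), 169.6)
8891 [ 0.55873821 -0.18946909  0.19903325]
((559.9703369140625, -199.8875732421875), (199.2305908203125, 319.2159118652344), 4.425061225891113)
404 233 [ 0.55618591 -0.12664146  0.19553747]
445 256 [ 0.49567625 -0.22362299  0.22064343]
467 229 [ 0.56386479 -0.28129972  0.21819114]
316 215 [0.63257331 0.10194029 0.01134426]
330 162 [0.79384589 0.06073494 0.01039612]
[((288, 372), array([602.7, 321.6]), array([29., 59.]), 99.9), ((422, 341), array([341.8, 209.8]), array([36., 59.]), 115.3), ((287, 328), array([620.2, 212.3]), array([46., 47.]), 169.6), ((341, 292), array([521.3,  98. ]), array([51., 46.]), 33.3), ((478, 16), array([  114.4, -1485. ]), array([355., 101.]), 78.9)]
[ 0.5613881  -0.28647691  0.22890733]
[ 0.49264718 -0.21215889  0.22249207]
```

View pics/mill.png

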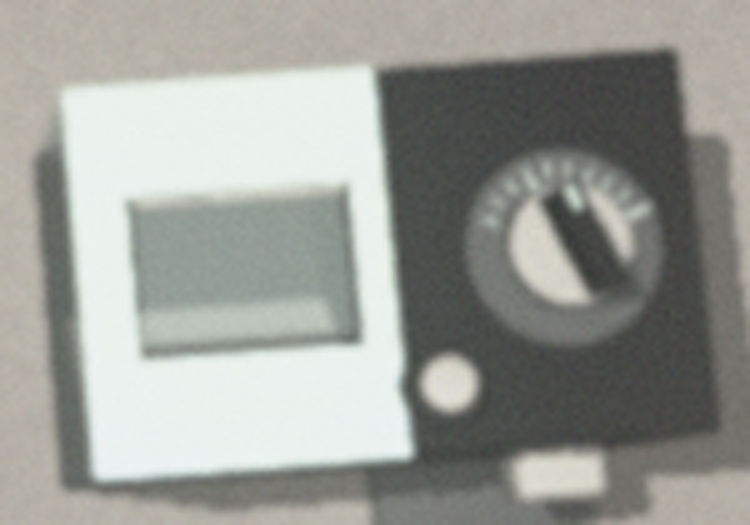

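View pics/blk.png

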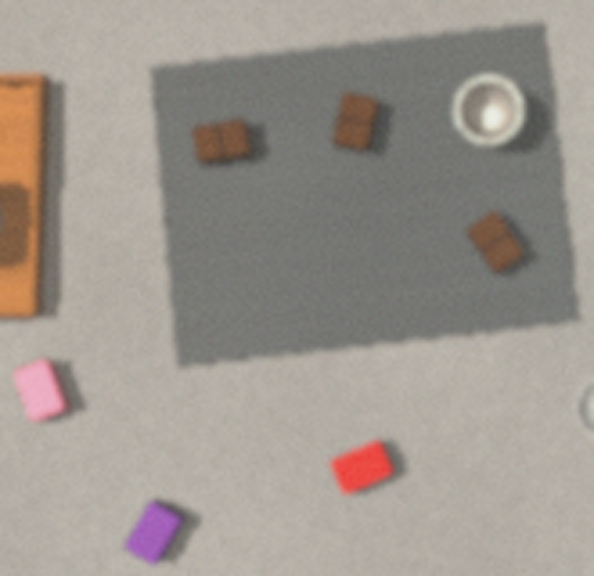

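The crop shows the mill turned slightly anticlockwise. The black bar runs from (552,200) to (622,285), with its white pointer at the upper-left end (572,198), and the long mark is at (640,212). The button is at (450,382). The second crop confirms exactly three brown blocks, and the pink, purple and red ones are off the board.

```bash
cat >> h.py <<'E'
def tool():
    s=observe(); M=R.from_rotvec(s['orientation']).as_matrix()
    return s,M,np.arctan2(M[1,0],M[0,0])
def go(x,y,z,psi=None):
    s,M,p=tool(); d=M.T@(np.array([x,y,z])-s['ee_pos'])*1000
    r=0 if psi is None else (p-psi+np.pi)%(2*np.pi)-np.pi
    print('shift mm',np.round(d,1),'roll',round(r,3),'q6',round(s['q'][5],2),'tz axis',np.round(M[:,2],3),'psi',round(p,3),'t',round(s['t'],1))
MILL=(.560,-.200,.0772)
def mw(x,y):
    c,s=np.cos(MILL[2]),np.sin(MILL[2]); return np.array([MILL[0]+c*x-s*y,MILL[1]+s*x+c*y])
def bar():
    for n in('top','side'):
        c=cap(n); x=mw(0,-88e-3); P=[];W=[]
        box=(range(195,265),range(430,500)) if n=='top' else (range(95,150),range(305,380))
        for v in box[0]:
            for u in box[1]:
                p=dep(c,u,v)
                if np.hypot(*(p[:2]-x))<.045 and .243<p[2]<.256:
                    P.append(p); 
                    if c['color'][v,u].min()>130: W.append(p)
        P=np.array(P)
        if len(P)<5: print(n,'few');continue
        (cx,cy),(w,h),a=cv2.minAreaRect((P[:,:2]*1000).astype(np.float32))
        if w<h:a+=90
        q=P[:,:2]-P[:,:2].mean(0); e=np.linalg.svd(q)[2][0]
        print(n,len(P),np.round([cx,cy,w,h,a%180],1),'pca',round(np.degrees(np.arctan2(e[1],e[0]))%180,1),P.mean(0).round(4),'white',np.mean(W,0).round(4) if W else None)
E
python3 - <<'E'
from h import *
print('ring',mw(0,-.088),'mouth? button',mw(-.066,-.018)); bar()
c=cap('top')
print('mouth',[onz(c,355+u/5,180+v/5,.2).round(4)[:2] for u,v in((130,202),(348,188),(358,342),(143,355))])
print('button',onz(c,355+450/5,180+382/5,.212),dep(c,445,256))
go(*mw(0,-.088),.33,.66)
E
```

```text
ring [ 0.56678685 -0.2877379 ] mouth? button [ 0.4955848  -0.22303653]
top 137 [ 565.  -287.6   54.6   15.2   27.1] pca 27.5 [ 0.5641 -0.287   0.2483] white [ 0.5843 -0.2795  0.2497]
side 124 [ 566.3 -288.7   58.6   26.7   22. ] pca 25.4 [ 0.5646 -0.2852  0.248 ] white [ 0.5653 -0.2905  0.2511]
mouth [array([ 0.5878, -0.0678]), array([ 0.5954, -0.1791]), array([ 0.5165, -0.1826]), array([ 0.5096, -0.0736])]
button [ 0.49534569 -0.22578351  0.212     ] [ 0.49535746 -0.22258884  0.22473526]
shift mm [ 391.8 -174.5  -81.8] roll -0.223 q6 -0.04 tz axis [-0.  0. -1.] psi 0.437 t 0.3
```

Request:
{"api": "servo_tool", "payload": {
  "increments": "0 0 -20 0 0.5;0 0 -20 0 0.5;26 -11.5 -5 -0.01 0.5;26 -11.5 -5 -0.01 0.5;26 -11.5 -5 -0.01 0.5;26 -11.5 -5 -0.008 0.5;26 -11.5 -5 0 0.5;26 -11.5 -5 0 0.5;26 -11.5 -5 0 0.5;26 -11.5 -5 0 0.5;26 -11.5 -2 0 0.5;26 -11.5 0 0 0.5;26 -11.5 0 0 0.5;26 -11.5 0 0 0.5;26 -11.5 0 0 0.5;0 0 0 0 0.5;0 0 0 0 0.5;0 0 0 0 0.5",
  "force": 40
}}

```text
t: 1.85
ee_pos: [0.5196, -0.326, 0.3303]
orientation: [3.053, 0.739, -0.0]
wrist_force: [-0.1, -0.7, 0.4]
gripper_width: 0.0427
grip_force: 0.0
```

```bash
python3 -c "
from h import *
go(.566,-.2877,.236,.475)"
```

```text
shift mm [ 58.8 -12.9  94.2] roll 0.0 q6 0.49 tz axis [-0. -0. -1.] psi 0.475 t 1.9
```

Request:
{"api": "servo_tool", "payload": {
  "increments": "12 -2.6 0 0 0.5;12 -2.6 0 0 0.5;12 -2.6 0 0 0.5;12 -2.6 0 0 0.5;10.8 -2.5 0 0 0.5;0 0 15 0 0.5;0 0 15 0 0.5;0 0 10 0 0.5;0 0 0 0 0.5;0 0 0 0 0.5"
}}

```text
t: 2.68
ee_pos: [0.5657, -0.2876, 0.2892]
orientation: [-3.053, -0.738, 0.002]
wrist_force: [-0.3, 0.3, 1.5]
gripper_width: 0.0426
grip_force: 0.0
```

```bash
python3 -c "
from h import *
go(.566,-.2877,.236,.475)"
```

```text
shift mm [ 0.2  0.3 53.2] roll -0.001 q6 0.59 tz axis [-0.002  0.001 -1.   ] psi 0.474 t 2.7
```

Descend, then close gently.

Request:
{"api": "servo_tool", "payload": {
  "increments": "0 0 12 0 0.5;0 0 12 0 0.5;0 0 12 0 0.5;0 0 10 0 0.5;0 0 7 0 0.5;0 0 0 0 0.5;0 0 0 0 0.3;0 0 0 0 0.2;0 0 0 0 0.1;0 0 0 0 0.05;0 0 0 0 0.05;0 0 0 0 0.05;0 0 0 0 0.05;0 0 0 0 0.05",
  "force": 40
}}

```text
t: 3.85
ee_pos: [0.5666, -0.288, 0.2382]
orientation: [3.052, 0.738, 0.002]
wrist_force: [4.2, -3.7, 1.3]
gripper_width: 0.0133
grip_force: 41.1
```

```bash
python3 -c "
from h import *
go(.566,-.2877,.236,.475);s=observe();print(s['wrist_force'],s['moment'])"
```

```text
shift mm [-0.4 -0.5  2.2] roll -0.0 q6 0.59 tz axis [ 0.002 -0.001 -1.   ] psi 0.475 t 3.9
[ 4.16035149 -3.66275101  1.30283897] [-0.49974793 -0.35443549 -0.10040941]
```

Request:
{"api": "servo_tool", "payload": {
  "increments": "0 0 0 0.07 0.05;0 0 0 0.07 0.05;0 0 0 0.07 0.05;0 0 0 0.07 0.05;0 0 0 0.07 0.05;0 0 0 0.07 0.05;0 0 0 0.07 0.05;0 0 0 0.07 0.05;0 0 0 0.07 0.05;0 0 0 0.07 0.05;0 0 0 0.07 0.05;0 0 0 0.07 0.05;0 0 0 0.07 0.05;0 0 0 0.07 0.05;0 0 0 0.07 0.05;0 0 0 0.07 0.05;0 0 0 0.07 0.05;0 0 0 0.07 0.05;0 0 0 0.07 0.05;0 0 0 0 0.05",
  "force": 60
}}

```text
t: 5.52
ee_pos: [0.5663, -0.2895, 0.2382]
orientation: [2.852, -1.31, 0.005]
wrist_force: [2.1, -17.1, -1.3]
gripper_width: 0.013
grip_force: 61.1
```

```bash
python3 -c "
from h import *
go(.566,-.2877,.236,.0772-1.2);s=observe();print(s['wrist_force'],s['moment'],s['gripper_width'],s['grip_force'])"
```

```text
shift mm [-1.6 -0.9  2.2] roll 0.261 q6 1.92 tz axis [ 0.002 -0.004 -1.   ] psi -0.861 t 5.5
[  2.06405655 -17.11373663  -1.29996282] [-2.56466494 -0.39333663 -0.09147075] 0.012960582516500714 61.058807373046875
```

Request:
{"api": "servo_tool", "payload": {
  "increments": "0.8 0.7 0 0 0.05;0.7 0.6 0 0 0.05;0 0 0 0.04 0.05;0 0 0 0.04 0.05;0 0 0 0.04 0.05;0 0 0 0.04 0.05;0 0 0 0.03 0.05;0 0 0 0 0.05;0 0 0 0 0.05"
}}

```text
t: 6.27
ee_pos: [0.5662, -0.2898, 0.2382]
orientation: [2.722, -1.567, 0.002]
wrist_force: [-3.3, -4.3, 4.6]
gripper_width: 0.0131
grip_force: 62.0
```

```bash
python3 -c "
from h import *
go(.566,-.2877,.236,.0772-1.2);s=observe();print(s['wrist_force'],s['moment'],s['gripper_width'],s['grip_force'],s['joint_torque'])"
```

```text
shift mm [-1.9 -0.9  2.2] roll 0.078 q6 2.1 tz axis [ 0.001 -0.001 -1.   ] psi -1.045 t 6.3
[-3.3378582  -4.25164442  4.56274923] [-0.53671976  0.47626713 -0.12596898] 0.013090587665067445 61.9824743270874 [  3.33162569 -62.80335903 -60.47990084   1.28136389  -0.27927789
   0.13257033]
```

Request:
{"api": "servo_tool", "payload": {
  "increments": "0 0 0 0.02 0.05;0 0 0 0.02 0.05;0 0 0 0.02 0.05;0 0 0 0.015 0.05;0 0 0 0.01 0.05;0 0 0 0.01 0.05;0 0 0 0 0.05;0 0 0 0 0.05"
}}

```text
t: 6.93
ee_pos: [0.5661, -0.2899, 0.2382]
orientation: [2.645, -1.693, 0.001]
wrist_force: [-4.4, -5.4, 5.1]
gripper_width: 0.0129
grip_force: 62.5
```

```bash
python3 -c "
from h import *
go(.566,-.2877,.236,.0772-1.2);s=observe();print(s['wrist_force'],s['moment'],s['joint_torque'][5])"
```

```text
shift mm [-2.  -0.9  2.2] roll -0.016 q6 2.2 tz axis [ 0.    -0.001 -1.   ] psi -1.139 t 6.9
[-4.36290279 -5.42499662  5.14152351] [-0.69050082  0.64807173  0.82228782] 0.8501267060637474
```

Request:
{"api": "servo_tool", "payload": {
  "increments": "0 0 0 0.01 0.05;0 0 0 0 0.05;0 0 0 0 0.05"
}}

```text
t: 7.18
ee_pos: [0.5661, -0.2899, 0.2382]
orientation: [2.637, -1.706, 0.002]
wrist_force: [-4.3, -5.0, 5.3]
gripper_width: 0.0128
grip_force: 64.4
```

```bash
python3 -c "
from h import *
go(.566,-.2877,.236,.0772-1.2);s=observe();print(s['wrist_force'],s['moment'],s['joint_torque'][5])"
```

```text
shift mm [-2.  -0.8  2.2] roll -0.026 q6 2.21 tz axis [ 0.    -0.001 -1.   ] psi -1.148 t 7.2
[-4.3259795  -5.04238276  5.27298828] [-0.80359494  0.67301221  1.17579188] 1.2033826857805252
```

The moment rises steeply, so the ring is at its stop, with contact at ψ≈-1.122. Backing off 1.047.

Request:
{"api": "servo_tool", "payload": {
  "increments": "0 0 0 -0.06 0.05;0 0 0 -0.06 0.05;0 0 0 -0.06 0.05;0 0 0 -0.06 0.05;0 0 0 -0.06 0.05;0 0 0 -0.06 0.05;0 0 0 -0.06 0.05;0 0 0 -0.06 0.05;0 0 0 -0.06 0.05;0 0 0 -0.06 0.05;0 0 0 -0.06 0.05;0 0 0 -0.06 0.05;0 0 0 -0.06 0.05;0 0 0 -0.06 0.05;0 0 0 -0.06 0.05;0 0 0 -0.06 0.05;0 0 0 -0.06 0.05;0 0 0 -0.037 0.05;0 0 0 -0.02 0.05;0 0 0 0 0.05"
}}

```text
t: 8.85
ee_pos: [0.5668, -0.2888, 0.2382]
orientation: [-3.139, 0.111, -0.003]
wrist_force: [1.7, 4.6, 6.5]
gripper_width: 0.0131
grip_force: 62.1
```

```bash
python3 -c "
from h import *
go(.566,-.2895,.236,-.071);s=observe();print(s['wrist_force'],s['moment'],s['joint_torque'][5])"
```

```text
shift mm [-0.7  0.8  2.2] roll 0.001 q6 1.13 tz axis [ 0.002  0.001 -1.   ] psi -0.07 t 8.8
[1.74740199 4.59573736 6.54427795] [ 0.8910634  -0.29181527  0.06089594] -0.6490280292928219
```

Release and check the pointer.

Request:
{"api": "servo_tool", "payload": {
  "increments": "0 0 0 0 0.05;0 0 0 0 0.3;0 0 0 0 0.5;0 0 0 0 0.5;0 0 0 0 0.5;0 0 -15 0 0.5;0 0 -20 0 0.5;0 0 -20 0 0.5;0 0 -20 0 0.5;0 0 -20 0 0.5;0 20 -10 0 0.5;0 -20 0 0 0.5;20 -30 0 0 0.6;20 -30 0 0 0.7;0 -30 0 0 1;0 -30 0 0 1;0 -30 0 0 1;0 -30 0 0 1;0 -30 0 0 1;0 0 0 0 1"
}}

```text
t: 10.52
ee_pos: [0.6216, -0.0788, 0.3438]
orientation: [-3.139, 0.11, -0.002]
wrist_force: [0.2, -0.1, 0.8]
gripper_width: 0.0853
grip_force: 0.0
```

Run:
```python
from h import *
bar(); c=cap('top'); print([b for b in blocks(c) if b[0][0]>200])
cv2.imwrite('pics/ring.png',cv2.resize(c['color'][180:285,355:505,::-1],None,fx=5,fy=5,interpolation=cv2.INTER_CUBIC))
s,M,p=tool(); print(s['ee_pos'],p)
```

```text
top 137 [ 565.3 -287.4   15.    55.   176.9] pca 175.2 [ 0.5654 -0.2867  0.2481] white None
side 124 [ 565.3 -287.6   26.5   56.8  174.8] pca 177.2 [ 0.5651 -0.2848  0.2484] white None
[((317, 252), array([522.2,  97.1]), array([40., 25.]), 33.9), ((241, 224), array([604.8, 321.3]), array([27., 40.]), 102.6), ((278, 218), array([621. , 212.4]), array([26., 40.]), 168.4)]
[ 0.62147397 -0.08291647  0.34325688] -0.07256117156554742
```

View pics/ring.png

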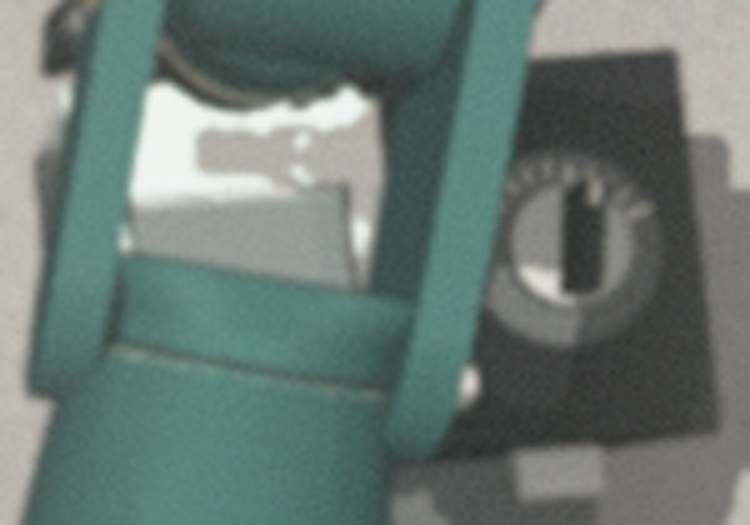

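The ring bar sits at about -4° (ψ≈-0.07), which is four clicks from touch, and the pointer is past four marks. Next is block A at pixel (317,252).

Request:
{"api": "servo_tool", "payload": {
  "increments": "-11.2 -17.2 0 0 0.65;-11.2 -17.2 0 0 0.65;-11.2 -17.2 0 0 0.65;-11.2 -17.2 0 0 0.65;-11.2 -17.2 0 0 0.65;-11.2 -17.2 0 0 0.65;-11.2 -17.2 0 0 0.65;-11.2 -17.2 0 0 0.65;-11.2 -17.2 0 0 0.65;-11.5 -17.5 0 0 0.65;0 0 18 -0.083 0.65;0 0 18 -0.083 0.65;0 0 18 -0.083 0.65;0 0 18 -0.083 0.65;0 0 18 -0.083 0.65;0 0 18 -0.083 0.65;0 0 18 -0.083 0.65;0 0 18 -0.083 0.65;0 0 0 0 0.65;0 0 0 0 0.65",
  "force": 40
}}

```text
t: 12.33
ee_pos: [0.5221, 0.0963, 0.1984]
orientation: [-3.007, -0.909, 0.002]
wrist_force: [1.1, 0.1, 1.1]
gripper_width: 0.0556
grip_force: 0.0
```

Run:
```python
from h import *
for n in('top','side'):print([b for b in blocks(cap(n)) if b[0][0]>200])
go(.522,.0975,.028,.593)
```

```text
[((241, 224), array([604.1, 321.7]), array([27., 40.]), 99.6)]
[((288, 372), array([602.7, 321.5]), array([29., 58.]), 99.9), ((422, 341), array([341.8, 209.6]), array([39., 59.]), 115.0), ((288, 328), array([620.5, 212.8]), array([45., 47.]), 167.9), ((341, 292), array([520.7,  98. ]), array([50., 46.]), 32.6), ((636, 4), array([ -521.7, -1649.2]), array([99., 27.]), 76.2)]
shift mm [ -0.3  -1.2 171.9] roll -0.006 q6 1.12 tz axis [ 0.001  0.    -1.   ] psi 0.587 t 12.4
```

Request:
{"api": "servo_tool", "payload": {
  "increments": "0 -1 25 0 0.65;0 0 25 0 0.65;0 0 25 0 0.65;0 0 25 0 0.65;0 0 25 0 0.65;0 0 20 0 0.65;0 0 15 0 0.65;0 0 11 0 0.65;0 0 0 0 0.65;0 0 0 0 0.5;0 0 0 0 0.3;0 0 0 0 0.2;0 0 0 0 0.2;0 0 0 0 0.2;0 0 0 0 0.2;0 0 0 0 0.2",
  "force": 40
}}

```text
t: 13.77
ee_pos: [0.5225, 0.0981, 0.029]
orientation: [3.005, 0.914, 0.004]
wrist_force: [-0.3, 0.2, 6.7]
gripper_width: 0.029
grip_force: 40.9
```

Request:
{"api": "servo_tool", "payload": {
  "increments": "0 0 -10 0 0.2;0 0 -20 0 0.2;0 0 -30 0 0.2;0 0 -30 0 0.2;0 0 -30 0 0.2;0 0 -30 0 0.2;0 0 -30 0 0.2;0 0 -30 0 0.2;0 0 -30 0 0.2;0 0 -30 0 0.2;0 0 0 0.085 0.2;0 0 0 0.085 0.2;0 0 0 0.086 0.2;0 0 0 0.086 0.2;0 0 0 0.086 0.2;0 0 0 0.086 0.2;0 0 0 0 0.2"
}}

```text
t: 15.18
ee_pos: [0.5212, 0.0979, 0.2985]
orientation: [-3.139, -0.114, -0.001]
wrist_force: [0.8, -0.3, 0.6]
gripper_width: 0.029
grip_force: 40.0
```

Run:
```python
from h import *
print('mouth',mw(0,.075),mw(-.002,.0746));go(.5535,-.1255,.26,.077); print(observe()['gripper_width'])
```

```text
mouth [ 0.55421575 -0.12522338] [ 0.55225256 -0.12577644]
shift mm [ 16.  225.1  38.5] roll -0.005 q6 1.64 tz axis [ 0.001  0.    -1.   ] psi 0.072 t 15.2
0.028976006842950208
```

Request:
{"api": "servo_tool", "payload": {
  "increments": "1.6 15 0 -0.005 0.2;1.6 22 0 0 0.2;1.6 22 0 0 0.2;1.6 22 0 0 0.2;1.6 22 0 0 0.2;1.6 22 0 0 0.2;1.6 22 0 0 0.2;1.6 22 0 0 0.2;1.6 22 0 0 0.2;1.6 22 0 0 0.2;0 12 0 0 0.2;0 0 0 0 0.2;0 0 0 0 0.2",
  "force": 60
}}

```text
t: 16.27
ee_pos: [0.5556, -0.125, 0.2976]
orientation: [-3.139, -0.129, -0.0]
wrist_force: [0.6, -0.1, -0.6]
gripper_width: 0.0287
grip_force: 65.2
```

Run:
```python
from h import *
go(.5538,-.1255,.17,.077); print(observe()['gripper_width'])
c=cap('side'); cv2.imwrite('pics/s1.png',cv2.resize(c['color'][60:260,260:420,::-1],None,fx=3,fy=3))
```

```text
shift mm [ -1.9   0.4 127.6] roll 0.005 q6 1.22 tz axis [ 0.  0. -1.] psi 0.082 t 16.3
0.02871555203382028
```

View pics/s1.png

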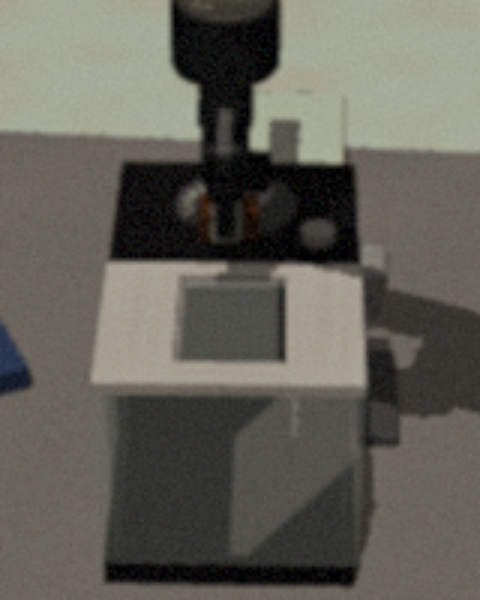

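The block is held centrally (brown edges at (205,215) and (255,215)) and the flap is shut. Pushing in.

Request:
{"api": "servo_tool", "payload": {
  "increments": "-1.9 0 20 0 0.2;0 0 20 0 0.2;0 0 20 0 0.2;0 0 15 0 0.2;0 0 12 0 0.2;0 0 10 0 0.2;0 0 10 0 0.2;0 0 10 0 0.2;0 0 9 0 0.2;0 0 0 0 0.2;0 0 0 0 0.2"
}}

```text
t: 17.23
ee_pos: [0.5535, -0.1251, 0.1706]
orientation: [-3.139, -0.128, 0.003]
wrist_force: [-3.0, -0.1, -0.3]
gripper_width: 0.0287
grip_force: 65.5
```

Run:
```python
from h import *
go(.5538,-.1255,.17,.077); s=observe();print(s['gripper_width'],s['wrist_force'])
```

```text
shift mm [0.3 0.4 0.6] roll 0.005 q6 1.22 tz axis [-0.002  0.    -1.   ] psi 0.082 t 17.2
0.028667962592392116 [-2.99928773 -0.14299166 -0.2630826 ]
```

Request:
{"api": "servo_tool", "payload": {
  "increments": "0 0 0 0 0.5;0 0 0 0 0.7;0 0 0 0 0.7;0 0 0 0 0.7;0 0 0 0 0.7;0 0 0 0 0.7;0 0 0 0 0.7;0 0 0 0 0.7"
}}

```text
t: 17.9
ee_pos: [0.554, -0.1252, 0.1715]
orientation: [3.139, 0.128, 0.001]
wrist_force: [-0.7, 0.2, 2.7]
gripper_width: 0.0598
grip_force: 1.3
```

Run:
```python
from h import *
c=cap('side'); cv2.imwrite('pics/s2.png',cv2.resize(c['color'][60:260,260:420,::-1],None,fx=3,fy=3)); print(observe()['wrist_force'])
```

```text
[-0.81839468  0.29303346  3.22017253]
```

View pics/s2.png

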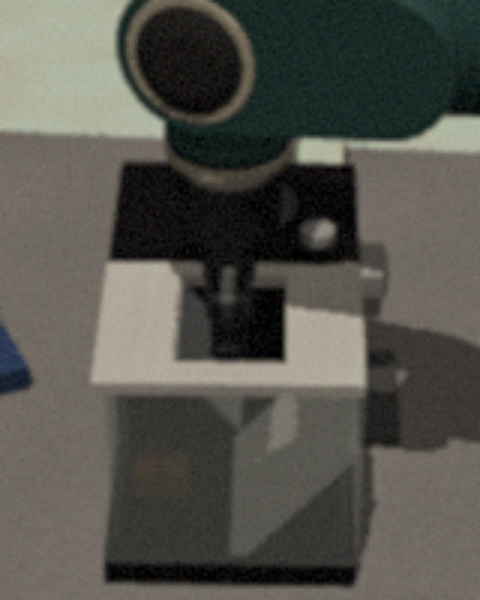

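The block is inside the hopper behind the clear wall at (160,475). Lifting out and heading for block C.

Request:
{"api": "servo_tool", "payload": {
  "increments": "0 0 -8 0 0.7;0 0 -10 0 0.7;0 0 -15 0 0.7;0 0 -20 0 0.7;0 0 -20 0 0.7;0 0 -20 0 0.65;0 0 -20 0 0.65;0 -20 -10 0 0.65;3 -30 0 0.027 0.65;7 -30 0 0.06 0.65;7 -30 0 0.06 0.65;7 -30 0 0.06 0.65;7 -30 0 0.06 0.65;7 -30 0 0 0.65;7 -30 0 0 0.65;7 -30 0 0 0.65;7 -30 0 0 0.65;0 0 0 0 0.65;0 0 0 0 0.65"
}}

```text
t: 19.53
ee_pos: [0.6349, 0.1577, 0.2952]
orientation: [-3.128, 0.288, -0.001]
wrist_force: [-0.2, 0.4, 0.2]
gripper_width: 0.056
grip_force: 0.0
```

Run:
```python
from h import *
for n in('top','side'):print([b for b in blocks(cap(n)) if b[0][0]>200])
go(.621,.212,.1,-.192)
```

```text
[((241, 224), array([604.1, 323.5]), array([27., 37.]), 101.5), ((278, 218), array([621. , 212.1]), array([27., 40.]), 166.9)]
[((288, 372), array([602.6, 321.6]), array([29., 59.]), 99.9), ((422, 341), array([340.8, 209.6]), array([38., 59.]), 112.8), ((288, 328), array([620.1, 212.3]), array([46., 47.]), 172.2)]
shift mm [-23.7 -52.5 195.3] roll 0.007 q6 1.96 tz axis [ 0.001  0.    -1.   ] psi -0.185 t 19.6
```

Request:
{"api": "servo_tool", "payload": {
  "increments": "-8 -17.5 0 0.01 0.65;-8 -17.5 0 0 0.65;-8 -17.5 0 0 0.65;0 0 30 0 0.65;0 0 30 0 0.65;0 0 30 0 0.65;0 0 30 0 0.65;0 0 30 0 0.65;0 0 20 0 0.65;0 0 0 0 0.65;0 0 0 0 0.65"
}}

```text
t: 20.55
ee_pos: [0.6209, 0.2116, 0.1248]
orientation: [3.126, -0.308, -0.001]
wrist_force: [0.0, -1.2, 0.3]
gripper_width: 0.0554
grip_force: 0.0
```

Run:
```python
from h import *
print([b for b in blocks(cap('side')) if b[0][0]>200])
go(.621,.2123,.028,-.192)
```

```text
[((288, 372), array([602.7, 321.3]), array([29., 58.]), 99.9), ((421, 342), array([344.5, 211.7]), array([34., 58.]), 120.8), ((288, 328), array([620.4, 212. ]), array([46., 47.]), 172.3)]
shift mm [-0.7 -0.2 98.2] roll -0.004 q6 2.06 tz axis [ 0.002  0.    -1.   ] psi -0.196 t 20.6
```

Request:
{"api": "servo_tool", "payload": {
  "increments": "0 0 25 0 0.65;0 0 25 0 0.65;0 0 20 0 0.65;0 0 17 0 0.65;0 0 10 0 0.65;0 0 0 0 0.65;0 0 0 0 0.5;0 0 0 0 0.3;0 0 0 0 0.2;0 0 0 0 0.2;0 0 0 0 0.2;0 0 0 0 0.2;0 0 0 0 0.2",
  "force": 60
}}

```text
t: 21.68
ee_pos: [0.6221, 0.2128, 0.0297]
orientation: [-3.125, 0.306, -0.005]
wrist_force: [-0.5, -0.6, 8.5]
gripper_width: 0.0286
grip_force: 60.6
```

Request:
{"api": "servo_tool", "payload": {
  "increments": "0 0 -10 0 0.2;0 0 -20 0 0.2;0 0 -30 0 0.2;0 0 -30 0 0.2;0 0 -30 0 0.2;0 0 -30 0 0.2;0 0 -30 0 0.2;0 0 -30 0 0.2;0 0 -30 0 0.2;0 0 -30 0 0.2;0 0 0 -0.07 0.2;0 0 0 -0.07 0.2;0 0 0 -0.07 0.2;0 0 0 -0.064 0.2;0 0 0 0 0.2;0 0 0 0 0.2"
}}

```text
t: 23.02
ee_pos: [0.6209, 0.2124, 0.2984]
orientation: [-3.139, -0.121, -0.002]
wrist_force: [-0.2, 0.2, -0.6]
gripper_width: 0.029
grip_force: 59.5
```

Run:
```python
from h import *
go(.5538,-.1255,.30,.077); print(observe()['gripper_width'])
```

```text
shift mm [-92.8 331.8  -1.8] roll -0.0 q6 1.78 tz axis [ 0.001  0.    -1.   ] psi 0.077 t 23.0
0.029021365572155688
```

Request:
{"api": "servo_tool", "payload": {
  "increments": "-3 12 0 0 0.2;-6.6 23.5 0 0 0.2;-6.6 23.5 0 0 0.2;-6.6 23.5 0 0 0.2;-6.6 23.5 0 0 0.2;-6.6 23.5 0 0 0.2;-6.6 23.5 0 0 0.2;-6.6 23.5 0 0 0.2;-6.6 23.5 0 0 0.2;-6.6 23.5 0 0 0.2;-6.6 23.5 0 0 0.2;-6.6 23.5 0 0 0.2;-6.6 23.5 0 0 0.2;-6.6 23.5 0 0 0.2;-4 14.3 0 0 0.2;0 0 0 0 0.2;0 0 0 0 0.2"
}}

```text
t: 24.43
ee_pos: [0.5541, -0.1263, 0.2976]
orientation: [3.139, 0.119, 0.0]
wrist_force: [0.3, -0.3, -0.2]
gripper_width: 0.0286
grip_force: 59.5
```

Run:
```python
from h import *
go(.5538,-.1255,.17,.077); print(observe()['gripper_width'])
```

```text
shift mm [ -0.3  -0.9 127.6] roll -0.001 q6 1.23 tz axis [ 0. -0. -1.] psi 0.076 t 24.4
0.02859987441042509
```

Request:
{"api": "servo_tool", "payload": {
  "increments": "0 -0.9 20 0 0.2;0 0 20 0 0.2;0 0 20 0 0.2;0 0 15 0 0.2;0 0 12 0 0.2;0 0 10 0 0.2;0 0 10 0 0.2;0 0 10 0 0.2;0 0 9 0 0.2;0 0 0 0 0.2;0 0 0 0 0.2"
}}

```text
t: 25.35
ee_pos: [0.5541, -0.1246, 0.1706]
orientation: [-3.139, -0.124, 0.003]
wrist_force: [-2.8, -0.8, -0.3]
gripper_width: 0.0284
grip_force: 59.6
```

Run:
```python
from h import *
go(.5538,-.1255,.17,.077); s=observe();print(s['gripper_width'],s['wrist_force'])
```

```text
shift mm [-0.4  0.8  0.6] roll 0.002 q6 1.23 tz axis [-0.002  0.    -1.   ] psi 0.079 t 25.4
0.02843707714934875 [-2.83950835 -0.79186796 -0.28212235]
```

Request:
{"api": "servo_tool", "payload": {
  "increments": "0 0 0 0 0.5;0 0 0 0 0.7;0 0 0 0 0.7;0 0 0 0 0.7;0 0 0 0 0.7;0 0 0 0 0.7;0 0 0 0 0.7;0 0 0 0 0.7;0 0 -8 0 0.7;0 0 -10 0 0.7;0 0 -15 0 0.7;0 0 -20 0 0.7;0 0 -20 0 0.7;0 0 -20 0 0.65;0 0 -20 0 0.65;0 0 -12 0 0.65;0 0 0 0 0.65"
}}

```text
t: 26.77
ee_pos: [0.5552, -0.1248, 0.3003]
orientation: [3.138, 0.124, 0.007]
wrist_force: [-0.9, -0.6, 1.1]
gripper_width: 0.0552
grip_force: 0.0
```

Request:
{"api": "servo_tool", "payload": {
  "increments": "2 -10 0 0 0.65;4.5 -23.5 0 0 0.65;4.5 -23.5 0 0 0.65;4.5 -23.5 0 0 0.65;4.5 -23.5 0 0 0.65;4.5 -23.5 0 0 0.65;4.5 -23.5 0 0 0.65;4.5 -23.5 0 0 0.65;4.5 -23.5 0 0 0.65;4.5 -23.5 0 0 0.65;4.5 -23.5 0 0 0.65;4.5 -23.5 0 0 0.65;4.5 -23.5 0 0 0.65;4.5 -23.5 0 0 0.65;4.5 -23.5 0 0 0.65;4.5 -23.5 0 0 0.65;4.5 -23.5 0 0 0.65;4.5 -23.5 0 0 0.65;4.5 -23.5 0 0 0.65;0 0 0 0 0.65"
}}

```text
t: 28.43
ee_pos: [0.6023, 0.3174, 0.2939]
orientation: [3.139, 0.128, -0.004]
wrist_force: [-0.8, 0.9, -0.0]
gripper_width: 0.0554
grip_force: 0.0
```

Run:
```python
from h import *
for n in('top','side'):
  c=cap(n); print([b for b in blocks(c) if b[0][0]>200])
cv2.imwrite('pics/s3.png',c['color'][60:420,180:480,::-1])
go(.6037,.3215,.1,1.735)
```

```text
[]
[((333, 465), array([495.9, 499.9]), array([56., 62.]), 178.7), ((288, 372), array([602.7, 321.5]), array([29., 58.]), 99.9), ((421, 342), array([348.3, 219. ]), array([38., 55.]), 147.3)]
shift mm [  2.1  -6.9 194.6] roll -1.655 q6 1.93 tz axis [-0.002 -0.001 -1.   ] psi 0.08 t 28.5
```

View pics/s3.png

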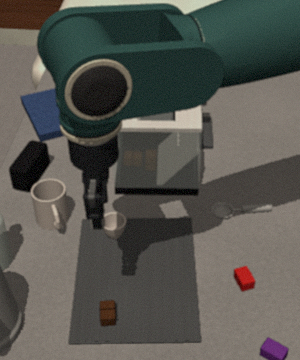

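Only block B at (107,312) is left on the board, and two blocks show in the hopper at (135,157) and (150,157).

Request:
{"api": "servo_tool", "payload": {
  "increments": "2 -4 0 -0.083 0.65;0 0 10 -0.083 0.65;0 0 10 -0.083 0.65;0 0 10 -0.083 0.65;0 0 10 -0.083 0.65;0 0 10 -0.083 0.65;0 0 10 -0.083 0.65;0 0 10 -0.083 0.65;0 0 10 -0.083 0.65;0 0 10 -0.083 0.65;0 0 10 -0.083 0.65;0 0 10 -0.083 0.65;0 0 10 -0.083 0.65;0 0 10 -0.083 0.65;0 0 10 -0.083 0.65;0 0 10 -0.083 0.65;0 0 10 -0.083 0.65;0 0 0 -0.083 0.65;0 0 0 -0.083 0.65;0 0 0 -0.083 0.65"
}}

```text
t: 30.2
ee_pos: [0.6044, 0.3168, 0.1355]
orientation: [-2.023, -2.403, 0.002]
wrist_force: [0.2, 0.3, 0.7]
gripper_width: 0.0555
grip_force: 0.0
```

Run:
```python
from h import *
c=cap('side'); print([b for b in blocks(c) if b[0][0]>200])
go(.6037,.3215,.028,1.735)
```

```text
[((288, 372), array([602.7, 321.8]), array([29., 58.]), 99.9), ((422, 343), array([346.6, 221.9]), array([37., 52.]), 152.7)]
shift mm [4.700e+00 1.000e-01 1.077e+02] roll 0.013 q6 0.27 tz axis [-0.001 -0.    -1.   ] psi 1.748 t 30.2
```

Request:
{"api": "servo_tool", "payload": {
  "increments": "4.5 0 25 0.01 0.65;0 0 25 0 0.65;0 0 25 0 0.65;0 0 20 0 0.65;0 0 11 0 0.65;0 0 0 0 0.65;0 0 0 0 0.5;0 0 0 0 0.3;0 0 0 0 0.2;0 0 0 0 0.2;0 0 0 0 0.2;0 0 0 0 0.2;0 0 0 0 0.2"
}}

```text
t: 31.33
ee_pos: [0.6049, 0.3224, 0.0323]
orientation: [2.039, 2.389, 0.004]
wrist_force: [0.3, 0.5, 7.2]
gripper_width: 0.0288
grip_force: 60.3
```

Request:
{"api": "servo_tool", "payload": {
  "increments": "0 0 -10 0 0.2;0 0 -20 0 0.2;0 0 -15 0.1 0.2;0 0 -15 0.1 0.2;0 0 -15 0.1 0.2;0 0 -15 0.1 0.2;0 0 -15 0.1 0.2;0 0 -15 0.1 0.2;0 0 -15 0.1 0.2;0 0 -15 0.1 0.2;0 0 -15 0.1 0.2;0 0 -15 0.1 0.2;0 0 -15 0.1 0.2;0 0 -15 0.1 0.2;0 0 -15 0.1 0.2;0 0 -15 0.1 0.2;0 0 -15 0.1 0.2;0 0 -15 0.1 0.2;0 0 0 0.062 0.2;0 0 0 0 0.2"
}}

```text
t: 33.0
ee_pos: [0.6041, 0.3221, 0.3026]
orientation: [-3.139, -0.1, -0.004]
wrist_force: [-0.0, -0.1, -0.9]
gripper_width: 0.0285
grip_force: 59.2
```

Run:
```python
from h import *
go(.5538,-.1255,.30,.077); print(observe()['gripper_width'])
```

```text
shift mm [-78.7 443.5   2. ] roll -0.013 q6 1.96 tz axis [ 0.002  0.001 -1.   ] psi 0.064 t 33.0
0.028468468818426695
```

Request:
{"api": "servo_tool", "payload": {
  "increments": "-2 10 0 -0.013 0.2;-4.6 24 0 0 0.2;-4.6 24 0 0 0.2;-4.6 24 0 0 0.2;-4.6 24 0 0 0.2;-4.6 24 0 0 0.2;-4.6 24 0 0 0.2;-4.6 24 0 0 0.2;-4.6 24 0 0 0.2;-4.6 24 0 0 0.2;-4.6 24 0 0 0.2;-4.6 24 0 0 0.2;-4.6 24 0 0 0.2;-4.6 24 0 0 0.2;-4.6 24 0 0 0.2;-4.6 24 0 0 0.2;-4.6 24 0 0 0.2;-4.6 24 0 0 0.2;-4.6 24 0 0 0.2;0 0 0 0 0.2"
}}

```text
t: 34.67
ee_pos: [0.5539, -0.1284, 0.3002]
orientation: [3.138, 0.125, -0.001]
wrist_force: [-0.2, -0.3, -0.4]
gripper_width: 0.0287
grip_force: 59.3
```

Run:
```python
from h import *
go(.5538,-.1255,.17,.077); print(observe()['gripper_width'])
```

```text
shift mm [  0.3  -3.  130.2] roll 0.003 q6 1.22 tz axis [-0.001 -0.001 -1.   ] psi 0.08 t 34.7
0.028727568608767358
```

Request:
{"api": "servo_tool", "payload": {
  "increments": "0 -1 0 0 0.2;0 0 20 0 0.2;0 0 20 0 0.2;0 0 20 0 0.2;0 0 15 0 0.2;0 0 12 0 0.2;0 0 10 0 0.2;0 0 10 0 0.2;0 0 10 0 0.2;0 0 11 0 0.2;0 0 0 0 0.2;0 0 0 0 0.2"
}}

```text
t: 35.67
ee_pos: [0.5542, -0.1242, 0.1714]
orientation: [-3.139, -0.125, 0.003]
wrist_force: [-2.4, -0.9, -0.2]
gripper_width: 0.029
grip_force: 59.3
```

Run:
```python
from h import *
go(.5538,-.1255,.17,.077); s=observe();print(s['gripper_width'],s['wrist_force'])
```

```text
shift mm [-0.5  1.3  1.4] roll 0.003 q6 1.23 tz axis [-0.002  0.    -1.   ] psi 0.08 t 35.7
0.029027114748376492 [-2.37677224 -0.85804354 -0.16784924]
```

Request:
{"api": "servo_tool", "payload": {
  "increments": "0 0 0 0 0.5;0 0 0 0 0.7;0 0 0 0 0.7;0 0 0 0 0.7;0 0 0 0 0.7;0 0 0 0 0.7;0 0 0 0 0.7;0 0 0 0 0.7;0 0 -8 0 0.7;0 0 -10 0 0.7;0 0 -15 0 0.7;0 0 -20 0 0.7;0 0 -20 0 0.7;0 0 -20 0 0.65;0 0 -20 0 0.5;0 0 -12 0 0.3;0 0 0 0 0.1;0 0 0 0 0"
}}

```text
t: 37.17
ee_pos: [0.5547, -0.1243, 0.2978]
orientation: [3.139, 0.125, 0.002]
wrist_force: [0.3, 0.7, -1.2]
gripper_width: 0.0076
grip_force: 0.0
```

Request:
{"api": "servo_tool", "payload": {
  "increments": "-10 15 0 0 0;-14 20 0 0 0;-14 20 0 0 0;-14 20 0 0 0;-14 19 0 0 0;0 0 0 0 0;0 0 0 0 0;0 0 0 0 0"
}}

```text
t: 37.83
ee_pos: [0.4963, -0.2229, 0.2964]
orientation: [-3.138, -0.125, 0.001]
wrist_force: [-0.2, 0.6, 0.4]
gripper_width: 0.0002
grip_force: 0.0
```

Run:
```python
from h import *
go(.4955,-.2243,.245); print(observe()['gripper_width'])
t=cap('top');print([b for b in blocks(t) if b[0][0]>200])
c=cap('side');print([b for b in blocks(c) if b[0][0]>200])
a=cv2.resize(c['color'][90:260,270:410,::-1],None,fx=3.5,fy=3.5,interpolation=cv2.INTER_CUBIC)
cv2.imwrite('pics/s4.png',a)
P=[dep(c,u,v) for u,v in((318,165),(350,165),(335,175),(335,158))]; print(np.round(P,3))
```

```text
shift mm [-0.9  1.4 51.4] roll 0 q6 1.02 tz axis [-0.001  0.001 -1.   ] psi 0.08 t 37.8
0.00021624377191501503
[]
[((422, 341), array([343. , 210.4]), array([37., 60.]), 119.0)]
[[ 0.596 -0.128  0.197]
 [ 0.523 -0.132  0.199]
 [ 0.553 -0.093  0.197]
 [ 0.561 -0.164  0.194]]
```

View pics/s4.png

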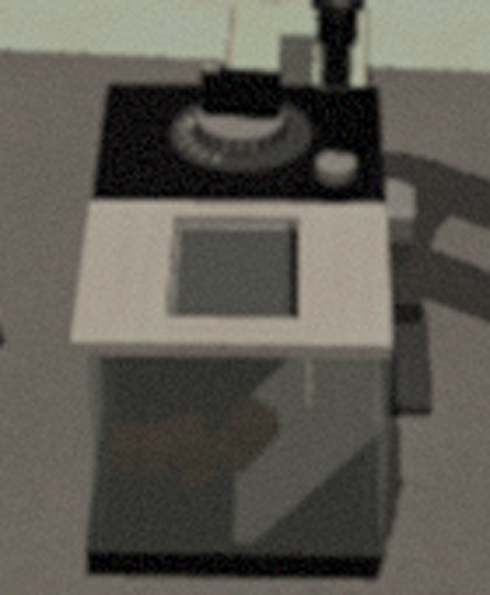

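Side crop: the flap is shut and level (mouth around (237,270)), all three blocks are in the hopper at (150,440), (205,440) and (255,430), and the button at (335,165) is clear. Pressing it.

Request:
{"api": "servo_tool", "payload": {
  "increments": "-0.9 1.4 15 0 0;0 0 15 0 0;0 0 10 0 0;0 0 8 0 0;0 0 0 0 0;0 0 0 0 0"
}}

```text
t: 38.43
ee_pos: [0.4954, -0.2245, 0.2488]
orientation: [-3.139, -0.125, 0.001]
wrist_force: [-0.3, 0.8, 0.9]
gripper_width: -0.0001
grip_force: 0.0
```

Request:
{"api": "servo_tool", "payload": {
  "increments": "0 0 2 0 0;0 0 2 0 0;0 0 2 0 0;0 0 0 0 0;0 0 0 0 0"
}}

```text
t: 38.85
ee_pos: [0.4955, -0.2247, 0.2434]
orientation: [3.139, 0.125, 0.0]
wrist_force: [-0.7, -0.0, -1.2]
gripper_width: 0.0002
grip_force: 0.0
```

Request:
{"api": "servo_tool", "payload": {
  "increments": "0 0 2 0 0;0 0 2 0 0;0 0 2 0 0;0 0 0 0 0;0 0 0 0 0"
}}

```text
t: 39.27
ee_pos: [0.4956, -0.2247, 0.2374]
orientation: [3.139, 0.125, 0.0]
wrist_force: [0.2, -0.6, 2.8]
gripper_width: 0.0001
grip_force: 1.1
```

Request:
{"api": "servo_tool", "payload": {
  "increments": "0 0 1.5 0 0;0 0 1.5 0 0;0 0 0 0 0;0 0 0 0 0"
}}

```text
t: 39.6
ee_pos: [0.4956, -0.2247, 0.2344]
orientation: [3.139, 0.125, 0.0]
wrist_force: [0.8, -0.2, 4.6]
gripper_width: 0.0004
grip_force: 2.0
```

Request:
{"api": "servo_tool", "payload": {
  "increments": "0 0 1 0 0;0 0 1 0 0;0 0 0 0 0;0 0 0 0 0"
}}

```text
t: 39.93
ee_pos: [0.4956, -0.2247, 0.2329]
orientation: [3.139, 0.125, 0.001]
wrist_force: [-1.4, 0.5, 8.7]
gripper_width: -0.0003
grip_force: 4.6
```

Request:
{"api": "servo_tool", "payload": {
  "increments": "0 0 1 0 0;0 0 0 0 0;0 0 0 0 0;0 0 0 0 0"
}}

```text
t: 40.27
ee_pos: [0.4957, -0.2247, 0.2328]
orientation: [3.138, 0.125, 0.002]
wrist_force: [-4.7, 1.8, 16.4]
gripper_width: 0.0
grip_force: 8.0
```

The button has bottomed out: 16 N, with no further travel. Release and retreat.

Request:
{"api": "servo_tool", "payload": {
  "increments": "0 0 -5 0 0;0 0 -10 0 0;0 0 -20 0 0;0 0 -25 0 0;0 0 -25 0 0;0 0 -15 0 0;-10 10 0 0 0;-10 20 0 0 0;-10 20 0 0 0;0 20 0 0 0;0 0 0 0 0;0 0 0 0 0;0 0 0 0 0;0 0 0 0 0"
}}

```text
t: 41.43
ee_pos: [0.4713, -0.2963, 0.3312]
orientation: [-3.139, -0.126, 0.0]
wrist_force: [-1.2, -0.6, -0.1]
gripper_width: 0.0003
grip_force: 0.0
```

Run:
```python
from h import *
c=cap('top'); print('button z',dep(c,445,256)); bar()
cv2.imwrite('pics/end.png',cv2.imread('pics/x') if 0 else c['color'][100:300,200:520,::-1])
```

```text
button z [ 0.49556676 -0.22326781  0.22204877]
top 138 [ 564.9 -287.5   15.2   55.1  176.6] pca 175.5 [ 0.5653 -0.2867  0.2484] white [ 0.5871 -0.2896  0.249 ]
side 121 [ 565.4 -284.9   17.8   57.5  173.7] pca 174.9 [ 0.5655 -0.2846  0.2486] white None
```

View pics/end.png

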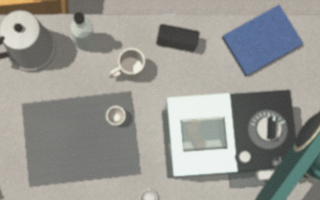

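The final view shows the board empty except for the sugar bowl at (116,116), which has not moved, and the mug at (131,62) is undisturbed. The flap is shut, the ring is still set and the button is up. Handing in.

```bash
python3 -c "
from h import *
print(order.hand_in())"
```

```text
the job is handed in; nothing more can be done
None
```

The job is done and handed in at about 41 s: ring turned to touch and backed off four clicks, all three cocoa blocks in the hopper with the flap shut, start button pressed and released, mug and sugar bowl untouched; hand-in gave no verdict.

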